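# Push the corkscrew and the stopper back against the step of the bar ledge

### The job

The wooden corkscrew and the black rubber stopper have been left near the front edge of the zinc ledge, just above the open drawer. Without picking anything up, push both back along the zinc until they touch the dark wooden step at the back: the corkscrew lying with its wooden handle flat along the step, the stopper still standing. Leave the frosted glass cork and the steel jigger where they stand.

Things in the scene. Friction and masses are not known exactly. Their poses are not given: they have to be found in the camera images.
- station: Fixed low drawer unit, 345 mm deep (x), 540 wide (y), on the counter, with a zinc top (the ledge), a dark wooden step at its back and a tiled backsplash. Origin on the counter; x points from the front edge to the backsplash, y along the step, z up. In its frame the ledge spans x -170 (front edge) to +80 mm (step face), y -270 to +270, at z 90. The backsplash face is at x 155, its top at z 193.
- step_foot (a point): Middle of the line where the vertical front face of the dark wooden step meets the zinc ledge; axes as station. The step face is the plane x = 0 of this frame, 22 mm high; the step is 75 mm deep. Above and behind it, the magnetic strip with a steel church key and bottle opener (all fixed) stands out to x = 45 mm, 45 to 90 mm above the ledge.
- drawer (a joint): Opening of the shallow drawer under the ledge, m: 0 shut, grows as it comes out towards the robot. It starts ajar by 25 to 55 mm; its front and brass pull reach 32 mm farther than its opening and lie 12 mm or more below the ledge. It plays no part in the job.
- corkscrew: T-shaped corkscrew lying on the ledge, about 85 g: olive-wood handle (round bar, 24 mm thick, 110 long) along y, steel worm (9 mm thick) from its middle to -x, tip 85 mm from the handle's axis, resting on the zinc and keeping the handle from rolling. Origin under the handle's middle, at ledge level. x points from worm to handle, z up. Starts with yaw within 0.55 rad of the station's.
- handle_left (a point): Centre of the handle's end face at the corkscrew's +y end, 55 mm from the middle, 12 mm above the underside.
- handle_right (a point): Centre of the handle's end face at the corkscrew's -y end, 55 mm from the middle, 12 mm above the underside.
- stopper: Black rubber stopper standing on its wide end on the ledge: round, tapered, 36 mm diameter over the lowest 6 mm, 29 mm at the top, 34 mm tall, about 35 g. Origin at the centre of its underside, z up.
- glass_cork: Frosted glass cork standing on its head near one end of the step: head 32 mm diameter, 10 mm high, plug 20 mm diameter above it, 34 mm tall in all. Loose, 40 g; not to be disturbed. Origin at the centre of its underside.
- jigger: Steel double-cone measuring jigger standing near the other end of the step: 42 mm diameter at the foot, 38 mm at the rim, 70 mm tall. Loose, 110 g; not to be disturbed. Origin at the centre of its underside.
Things that resemble listed ones, but are neither listed nor needed, are in the scene too. Of the things that look like the corkscrew, the middle-sized one is meant. There is more than one size of the stopper; the job needs the larger.

How it is judged:
At the end, for the whole second after the job is handed in: The corkscrew lies flat on the zinc with both ends of its handle within 5 mm of touching the face of the step; the stopper stands upright on the zinc with its side within 5 mm of touching the face of the step; both are at rest; the glass cork and the jigger stand within 8 mm of where they were (x of handle_left in the frame of step_foot between -0.017 and -0.009 m and x of handle_right in the frame of step_foot between -0.017 and -0.009 m and z of each of handle_left, handle_right in the frame of step_foot below 0.017 m and angle between corkscrew's own z axis and vertical below 0.12 rad and x of stopper in the frame of step_foot between -0.023 and -0.015 m and z of stopper in the frame of step_foot below 0.004 m and angle between each of stopper, glass_cork, jigger's own z axis and vertical below 0.1 rad and linear speed of each of corkscrew, stopper below 0.02 m/s and distance of each of glass_cork, jigger from where it was at the start of the episode below 0.008 m).
It fails at once if the corkscrew is lifted or carried (an end of its handle comes more than 12 mm up off the ledge) (z of any of handle_left, handle_right in the frame of step_foot above 0.024 m).
It fails at once if the stopper is lifted or carried, or knocked over (z of stopper in the frame of step_foot above 0.012 m or angle between stopper's own z axis and vertical above 0.6 rad).
It fails at once if the glass cork or the jigger is pushed away or tipped (distance of any of glass_cork, jigger from where it was at the start of the episode above 0.015 m or angle between any of glass_cork, jigger's own z axis and vertical above 0.35 rad).
It also fails if it takes over 54 s, if anything falls off the work surface, if the arm or the gripper's body presses on something with over 40 N, if the wrist force passes 120 N, or if a joint passes its speed limit or range.

### The arm

A 7-joint arm with a two-finger parallel gripper is mounted at the origin on the work surface. World frame = base frame: x ahead of the robot, y to its left, z up, the work surface at z = 0. Lengths are in m, angles in rad, forces in N, time in s.
With the tool pointing down it reaches from about 0.4 to 0.875 m from the base axis. Payload 6.5 kg.
Tool frame: the origin (TCP) lies midway between the tips of the shut fingers; the grasp point (between the pads) lies env.grasp_offset behind it (env.grasp_offset is the distance from the TCP to the grasp point, in m); z points along the fingers, y is the line along which they close (so a half turn about z gives the same grasp; the last joint's range is limited). The gripper opens to 88 mm and grips with 3 to 60 N. Pads are 18 mm wide; open, the fingers measure 123 mm over their backs; the gripper's body (75 mm by 187 mm) begins 45 mm behind the grasp point.
Start: joints at [-1.297, 0.536, -0.004, 1.538, 0.003, 1.067, -0.071], TCP at [0.217, 0.613, 0.239] pointing down, gripper open.
Joint ranges: [-2.7, 2.7], [-0.37, 2.16], [-1.27, 1.26], [0.24, 2.4], [-1.31, 4.45], [0.19, 1.91], [-2.76, 2.76]. Speed limits (rad/s): [2.39, 2.39, 3.14, 3.14, 3.14, 3.14, 3.14].

### API

Orientations are given as a rotation vector (axis times angle).
In Python, from plant import env gives the robot as it stands.
- The arm moves only by the tool play_rows, never from a script. Its argument "commands" is text: rows parted by semicolons, each of 4 numbers parted by spaces: the shift along the tool's x, y, z in mm, then the turn about the tool's z in rad. In form: tx ty tz twist; .... A call has 1 to 5 rows; each row is the pose to reach, as a shift and turn from the pose commanded when the call began, along the tool's axes at that moment; what a row does not reach only later rows make up. A row lasts 1/10 s, in which the tool goes at most 50 mm and 8.59 degrees, less where a joint would pass 70% of its speed; a pose out of reach is approached as far as the arm can. A call with a gripper value outside its range is refused whole. "jaw" is the finger opening in mm, from 0 to 88.1, set as the call begins (left out, the last holds). The fingers move at their own pace and stop on an object; the grip force is fixed at half the most. Time passes only in rows, so rows that repeat a pose let the fingers close. It gives the time, the measured TCP pose, the force, the opening and the grip force at its end, in the units of the state.
- env.get_obs(): the state, without advancing time (a new reading comes with each control period).
- env.camera(name): name is "scene" or "top"; returns the picture (400x640x3 uint8, blue, green, red); there is no depth.
- env.get_calibration(name): a dict with "intrinsics" (3x3 intrinsics, pixels), "T" (4x4, takes a point from camera to world coordinates). Camera axes: x right, y up, looking along -z (the intrinsics and any distortion apply to the point x, -y, -z); pixel columns grow to the right and rows downward; lengths in m; the calibration is good to about 2 mm. A picture is of the moment at which its call begins. get_calibration takes no time and is no camera call.
- env.sign_off(): hands the job in; it is judged then, once.
The state is a dict: "time_s": time; "qpos": joint angles; "joint_vel": joint speeds; "effort": joint torques, N m; "tcp_pos": TCP position; "eef_rot": TCP orientation; "contact_force": force on the tool from outside, world axes, zero at the start; "wrist_torque": the same for the moment, N m; "opening": opening from 0.0 (shut) to 1.0 (fully open); "finger_force": force on a finger pad.
Only numpy, scipy, OpenCV 4.12 (cv2) and the standard library are available. Lean on these libraries where they do the work, as an engineer would, in place of code of your own. Each camera call takes 0.05 s, during which the arm holds its last target. There are 200 camera calls.

## Working session

There is one attempt and no reset: what is moved stays moved. The work goes in short steps, Python scripts to look and compute and a tool call to move; the robot and the scene stay as the last step left them, time stands still between calls to the robot, and variables do not carry over. Pictures are saved under pics/ and viewed, at most 10 in all, crops included, and the job is handed in when it is done.

Besides the shell and the picture viewer there is one more tool, called after "Emit:" as name(argument=value, ...) on one line, values as JSON. play_rows: Moves the arm, as the interface text tells. Its arguments: {"type":"object","properties":{"commands":{"type":"string"},"jaw":{"type":"number"}},"required":["commands"]}

```bash
mkdir -p pics; ls
python3 - <<'E'
from plant import env
import cv2
for n in("scene","top"):
    cv2.imwrite(f"pics/{n}0.png",env.camera(n)); c=env.get_calibration(n); print(n,c["intrinsics"],c["T"].round(4) if hasattr(c["T"],"round") else c["T"],c.keys())
o=env.get_obs();print(o,env.grasp_offset)
E
```

```text
pics
scene [[446.57797347   0.         320.87977198]
 [  0.         446.57797347 193.50442811]
 [  0.           0.           1.        ]] [[-0.093  -0.7985  0.5947  1.2003]
 [ 0.9957 -0.072   0.0591  0.0727]
 [-0.0044  0.5976  0.8018  0.9819]
 [ 0.      0.      0.      1.    ]] dict_keys(['intrinsics', 'T'])
top [[426.06315007   0.         313.71828694]
 [  0.         426.06315007 199.23120465]
 [  0.           0.           1.        ]] [[-0.0246  0.982  -0.1873  0.2719]
 [-0.9997 -0.0237  0.0071  0.0109]
 [ 0.0026  0.1875  0.9823  1.4811]
 [ 0.      0.      0.      1.    ]] dict_keys(['intrinsics', 'T'])
{'time_s': 0.1, 'qpos': array([-1.29721848,  0.53713422, -0.00440579,  1.53873473,  0.00263325,
        1.0673378 , -0.07123765]), 'joint_vel': array([ 7.97388245e-04, -8.56183760e-05,  4.30837998e-04, -2.65484919e-03,
       -6.87528501e-04,  1.06557213e-04,  8.61592161e-04]), 'effort': array([ 2.70761338e-03, -5.72072482e+01,  9.93764140e-01, -2.52231234e+01,
       -5.62284328e-02,  1.34398422e-02,  4.80764561e-05]), 'tcp_pos': array([0.21648655, 0.6123032 , 0.23791408]), 'eef_rot': array([-5.31105802e-01, -3.09626274e+00,  2.52188590e-03]), 'contact_force': array([-1.25858168,  0.52522939,  0.02930625]), 'wrist_torque': array([-0.01661045, -0.01410552,  0.00794136]), 'finger_force': 0.0, 'opening': 1.000244122181647} 0.0187
```

View pics/top0.png

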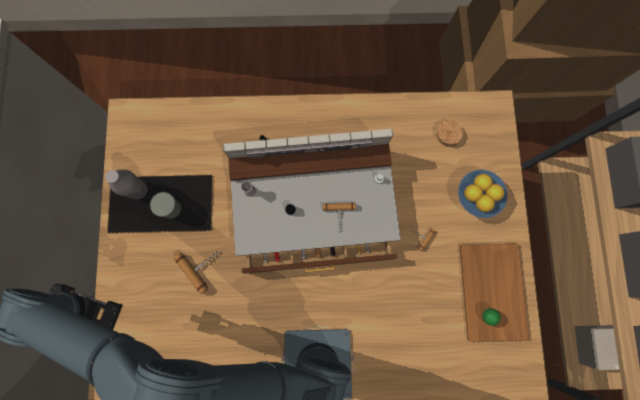

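View pics/scene0.png

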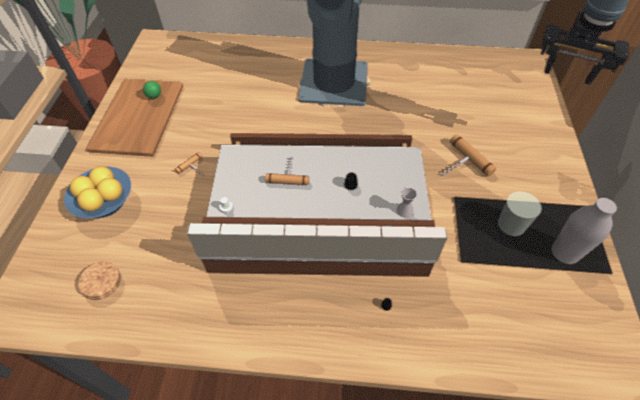

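The top view shows the ledge, with corners near (236,253), (399,239), (391,168) and (232,180). The target corkscrew is at (340,207), the stopper at (290,209), the jigger at (248,188) and the glass cork at (379,178). The smaller stopper stands behind the station; the two other corkscrews lie on the counter.

```bash
cat > h.py <<'E'
from plant import env
import cv2, numpy as np
def ray(cam,uv,z):
    c=env.get_calibration(cam);K=np.array(c["intrinsics"]);T=np.array(c["T"])
    uv=np.atleast_2d(np.array(uv,float)); d=np.c_[(uv[:,0]-K[0,2])/K[0,0],-(uv[:,1]-K[1,2])/K[1,1],-np.ones(len(uv))]@T[:3,:3].T
    o=T[:3,3]; return o+d*((z-o[2])/d[:,2])[:,None]
def proj(cam,P):
    c=env.get_calibration(cam);K=np.array(c["intrinsics"]);T=np.array(c["T"])
    p=(np.atleast_2d(P)-T[:3,3])@T[:3,:3]; return np.c_[K[0,0]*p[:,0]/-p[:,2]+K[0,2],-K[1,1]*p[:,1]/-p[:,2]+K[1,2]]
def blobs(m,lo=15):
    n,l,s,c=cv2.connectedComponentsWithStats(m.astype(np.uint8),connectivity=8)
    return [(l==i,s[i],c[i]) for i in range(1,n) if s[i][4]>=lo]
E
python3 - <<'E'
from h import *
t=cv2.imread("pics/top0.png");s=cv2.imread("pics/scene0.png")
a=cv2.resize(t[125:285,215:415],None,fx=4,fy=4,interpolation=cv2.INTER_CUBIC)[:600];cv2.imwrite("pics/topc.png",a[:600,:800])
b=cv2.resize(s[130:280,190:450],None,fx=3,fy=3,interpolation=cv2.INTER_CUBIC);cv2.imwrite("pics/scenec.png",b)
# ledge mask
for n,im,z in(("top",t,.09),("scene",s,.09)):
    h=cv2.cvtColor(im,cv2.COLOR_BGR2HSV); m=(h[...,1]<30)&(h[...,2]>110)
    for b,st,c in blobs(m,1500):
        print(n,st,c)
        cs,_=cv2.findContours(b.astype(np.uint8),cv2.RETR_EXTERNAL,cv2.CHAIN_APPROX_NONE)
        k=max(cs,key=cv2.contourArea); ap=cv2.approxPolyDP(k,5,True)[:,0]
        print(np.c_[ap,ray(n,ap,z)[:,:2].round(4)].tolist())
E
```

```text
top [  232   168   168    87 10915] [314.92377462 211.95556574]
[[389.0, 168.0, 0.6383, -0.2557], [248.0, 181.0, 0.6046, 0.2193], [274.0, 192.0, 0.5649, 0.1325], [271.0, 202.0, 0.5312, 0.1427], [247.0, 196.0, 0.5535, 0.2224], [232.0, 181.0, 0.6059, 0.2729], [236.0, 253.0, 0.3657, 0.2572], [398.0, 239.0, 0.3983, -0.2713]]
scene [  207   144   224    76 14427] [319.10404103 182.07901851]
[[207.0, 211.0, 0.6162, -0.263], [430.0, 219.0, 0.5909, 0.2734], [419.0, 148.0, 0.3629, 0.2559], [221.0, 145.0, 0.3996, -0.2783]]
```

View pics/topc.png

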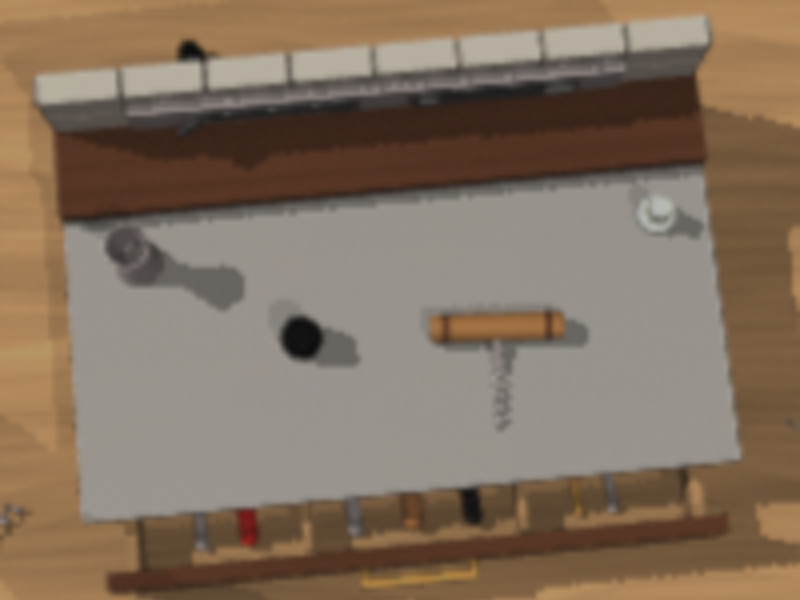

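View pics/scenec.png

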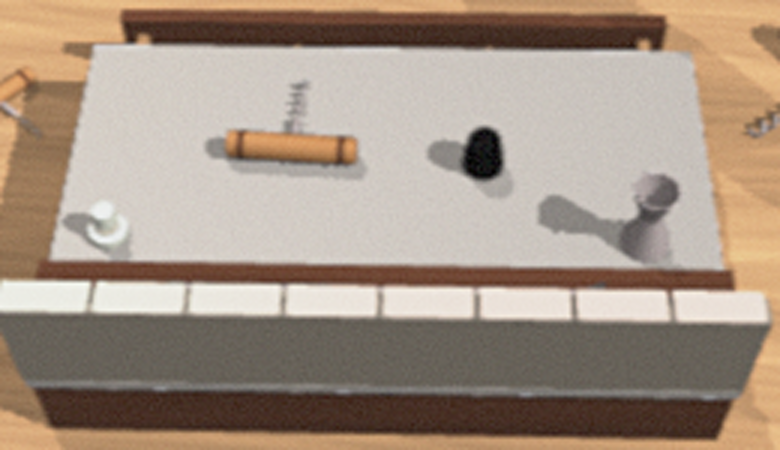

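The crops show the same layout clearly: the corkscrew's handle is nearly along the step with its worm to the front, the stopper is left of it, and the jigger and glass cork are at the step's ends. Next I'll measure them with masks and line fits.

```bash
cat >> h.py <<'E'
def edge(cam,im,p0,p1,n=60,w=5):
    # subpixel edge: strongest gradient across each sample between p0,p1, robust line fit
    g=cv2.GaussianBlur(cv2.cvtColor(im,cv2.COLOR_BGR2GRAY),(0,0),.8).astype(np.float32)
    p0,p1=np.array(p0,float),np.array(p1,float);d=(p1-p0)/np.linalg.norm(p1-p0);nn=np.array([-d[1],d[0]]);o=np.arange(-w,w+.01,.25);out=[]
    for f in np.linspace(.05,.95,n):
        q=(p0+f*(p1-p0)+o[:,None]*nn).astype(np.float32)
        v=cv2.remap(g,q[:,:1],q[:,1:],cv2.INTER_LINEAR)[:,0];k=np.argmax(abs(np.gradient(v)));out.append(q[k])
    l=cv2.fitLine(np.array(out),cv2.DIST_HUBER,0,.01,.01).ravel();c=l[2:];u=l[:2]
    return [c+u*((p-c)@u) for p in(p0,p1)]
def things(im,cam):
    h=cv2.cvtColor(im,cv2.COLOR_BGR2HSV)
    hm=(h[...,1]>110)&(h[...,2]>100)&(h[...,0]<25); bm=h[...,2]<45
    return hm,bm
E
python3 - <<'E'
from h import *
t=cv2.imread("pics/top0.png");s=cv2.imread("pics/scene0.png")
for cam,im,fr,bk,z in(("top",t,((236,253),(398,239)),((232,181),(389,168)),.09),("scene",s,((419,148),(221,145)),((430,219),(207,216)),.09)):
    f=ray(cam,edge(cam,im,*fr),.09);b=ray(cam,edge(cam,im,*bk),.112 if cam=="scene" else .09)
    for nme,l in(("front",f),("back",b)):
        d=l[0]-l[1];print(cam,nme,l[:,:2].round(4).tolist(),"yaw",np.arctan2(-d[0],d[1]).round(4))
    d=f[0]-f[1];d/=np.linalg.norm(d);x=np.array([d[1],-d[0]]);print(" depth",((b-f)[:,:2]@x).round(4))
    hm,bm=things(im,cam)
    roi=np.zeros(im.shape[:2],bool)
    if cam=="top": roi[183:240,240:385]=1
    else: roi[146:205,225:405]=1
    for nm,m,zz in(("handle",hm&roi,.102),("black",bm&roi,.107)):
        for b,st,c in blobs(m,30):
            (cx,cy),(w,hh),a=cv2.minAreaRect(np.argwhere(b)[:,::-1].astype(np.float32))
            print(cam,nm,st.tolist(),c.round(2),"at",zz,ray(cam,c,zz)[0,:2].round(4), end=" ")
            bx=cv2.boxPoints(((cx,cy),(w,hh),a)); R=ray(cam,bx,zz)[:,:2]
            if w<hh: pass
            E=sorted([( np.linalg.norm(R[i]-R[(i+1)%4]),i) for i in range(4)])
            A=[(R[i]+R[(i+1)%4])/2 for _,i in E[:2]];print("ends",np.round(A,4).tolist(),"len",round(E[3][0],4),"wid",round(E[0][0],4))
# jigger/glass approx from image (top bases)
print(ray("top",[(215+140/4,125+265/4),(215+655/4,125+217/4)],.09)[:,:2].round(3),ray("scene",[(190+646/3,130+245/3),(190+108/3,130+232/3)],.095)[:,:2].round(3))
E
```

```text
top front [[0.3592, 0.2565], [0.3956, -0.2714]] yaw 0.0689
top back [[0.6067, 0.2729], [0.6441, -0.2555]] yaw 0.0707
 depth [0.248 0.249]
top handle [323, 203, 33, 7, 193] [339.12 206.19] at 0.102 [ 0.5096 -0.082 ] ends [[0.5115, -0.0291], [0.509, -0.1342]] len 0.1053 wid 0.02
top black [286, 205, 9, 9, 69] [290.01 209.12] at 0.107 [0.5029 0.0791] ends [[0.4901, 0.0794], [0.5166, 0.079]] len 0.0265 wid 0.0261
scene front [[0.359, 0.2561], [0.3963, -0.279]] yaw 0.0697
scene back [[0.6082, 0.2683], [0.6452, -0.2511]] yaw 0.0711
 depth [0.2494 0.2502]
scene handle [266, 174, 43, 10, 338] [286.57 178.57] at 0.102 [ 0.5086 -0.0826] ends [[0.508, -0.0286], [0.5096, -0.1353]] len 0.1075 wid 0.0262
scene black [345, 173, 12, 16, 148] [350.59 181.23] at 0.107 [0.5067 0.0785] ends [[0.5279, 0.0794], [0.4802, 0.0769]] len 0.0478 wid 0.0271
[[ 0.569  0.212]
 [ 0.6   -0.219]] [[ 0.578  0.214]
 [ 0.605 -0.218]]
```

```bash
cat >> h.py <<'E'
from scipy.spatial.transform import Rotation as Ro
YAW=.070; N=np.array([np.cos(YAW),np.sin(YAW)]);S=np.array([-N[1],N[0]]);F=.6255
def sf(p): p=np.asarray(p)[:2]; return np.array([N@p-F,S@p])
def world(x,s,z): return np.r_[N*(F+x)+S*s,.09+z]
def goto(x,s,z):
    o=env.get_obs();R=Ro.from_rotvec(o["eef_rot"]).as_matrix();d=R.T@(world(x,s,z)-o["tcp_pos"])
    y=R[:,1];a=np.arctan2(y[0]*S[1]-y[1]*S[0],y[:2]@S);a=(a+np.pi/2)%np.pi-np.pi/2
    print("t",o["time_s"],"tcp sf",sf(o["tcp_pos"]).round(4),"z",round(o["tcp_pos"][2]-.09,4),"shift",(d*1e3).round(1),"twist",round(-a,3),"F",o["contact_force"].round(1))
E
python3 - <<'E'
from h import *
print(sf((.509,-.082)),sf((.505,.079)),sf((.573,.213)),sf((.603,-.218)))
goto(-.165,-.1174,.15)
E
```

```text
[-0.12348185 -0.11740009] [-0.11621126  0.04348539] [-0.03900545  0.17240111] [-0.03922429 -0.25964165]
t 0.1 tcp sf [-0.3667  0.5957] z 0.1479 shift [-469.1 -573.7   -1.1] twist -0.41 F [-1.3  0.5  0. ]
```

Emit:
play_rows(commands="-30 -38 0 -0.1; -60 -76 0 -0.2; -92 -114 0 -0.3; -124 -152 0 -0.41; -156 -190 0 -0.41", jaw=60)

```text
time_s: 0.6
tcp_pos: [0.3007, 0.3795, 0.2385]
eef_rot: [0.115, -3.139, 0.001]
contact_force: [0.5, 0.2, 0.2]
opening: 0.685
finger_force: 0.0
```

```bash
python3 -c "
from h import *
goto(-.165,-.1174,.15)"
```

```text
t 0.6 tcp sf [-0.299   0.3575] z 0.1485 shift [-132.3 -475.4   -1.4] twist 0.003 F [0.5 0.2 0.2]
```

Emit:
play_rows(commands="-12 -48 0 0; -24 -95 0 0; -38 -143 0 0; -52 -190 0 0; -66 -238 0 0")

```text
time_s: 1.1
tcp_pos: [0.3831, 0.147, 0.2388]
eef_rot: [-0.111, 3.139, 0.0]
contact_force: [0.8, -0.6, 0.1]
opening: 0.678
finger_force: 0.0
```

Emit:
play_rows(commands="-13 -47 0 0; -26 -95 0 0; -39 -142 0 0; -53 -190 0 0; -66 -237 0 0")

```text
time_s: 1.6
tcp_pos: [0.4656, -0.0849, 0.2387]
eef_rot: [-0.11, 3.139, 0.0]
contact_force: [1.9, 0.5, -0.0]
opening: 0.683
finger_force: 0.0
```

Emit:
play_rows(commands="0 0 0 0; 0 0 0 0")

```text
time_s: 1.8
tcp_pos: [0.4651, -0.0836, 0.2384]
eef_rot: [0.106, -3.139, 0.0]
contact_force: [-0.7, -0.4, -0.1]
opening: 0.679
finger_force: 0.0
```

```bash
python3 -c "
from h import *
goto(-.165,-.1174,.004)"
```

```text
t 1.8 tcp sf [-0.1674 -0.1159] z 0.1484 shift [ -2.5  -1.5 144.4] twist -0.002 F [-0.7 -0.4 -0.1]
```

Emit:
play_rows(commands="-2 -1 45 0; -2 -1 85 0; -2 -1 115 0; -2 -1 135 0; -2 -1 144 0")

```text
time_s: 2.3
tcp_pos: [0.4658, -0.0815, 0.0929]
eef_rot: [0.114, -3.136, -0.002]
contact_force: [-1.2, -0.1, -0.0]
opening: 0.681
finger_force: 0.0
```

Run:
```python
from h import *
goto(-.033,-.1174,.004)
im=env.camera("scene");cv2.imwrite("pics/s1.png",cv2.resize(im[100:240,190:450],None,fx=3,fy=3,interpolation=cv2.INTER_CUBIC))
```

```text
t 2.3 tcp sf [-0.1665 -0.1139] z 0.0029 shift [-133.5   -3.9   -1.6] twist 0.003 F [-1.2 -0.1 -0. ]
```

View pics/s1.png

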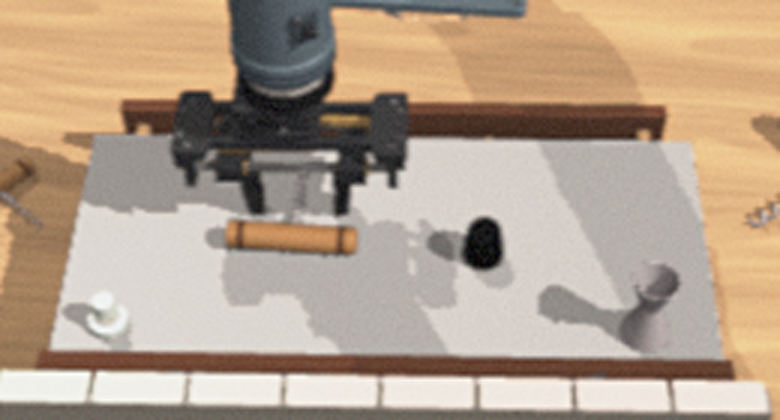

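The fingers straddle the worm in front of the handle, and nothing else has moved. Pushing now.

Emit:
play_rows(commands="-8 -1 -2 0; -16 -2 -2 0; -24 -2 -2 0; -32 -2 -2 0; -40 -2 -2 0")

```text
time_s: 2.85
tcp_pos: [0.5085, -0.0828, 0.0972]
eef_rot: [-0.11, 3.139, 0.0]
contact_force: [-0.6, -0.1, 1.0]
opening: 0.681
finger_force: 0.5
```

Emit:
play_rows(commands="-10 0 0 0; -20 0 0 0; -30 0 0 0; -40 0 0 0; -48 0 0 0")

```text
time_s: 3.35
tcp_pos: [0.5565, -0.0794, 0.0967]
eef_rot: [-0.111, 3.139, -0.0]
contact_force: [-0.5, -0.0, -0.0]
opening: 0.683
finger_force: 0.5
```

Emit:
play_rows(commands="-6 0 0 0; -12 0 0 0; -18 0 0 0; -24 0 0 0; -28 0 0 0")

```text
time_s: 3.85
tcp_pos: [0.5839, -0.0775, 0.0967]
eef_rot: [-0.11, 3.139, -0.0]
contact_force: [-0.0, -0.8, 0.8]
opening: 0.68
finger_force: 0.3
```

Run:
```python
from h import *
goto(-.033,-.1174,.004)
for n in("scene","top"):
    im=env.camera(n);cv2.imwrite(f"pics/{n}2.png",im)
cv2.imwrite("pics/s2.png",cv2.resize(cv2.imread("pics/scene2.png")[100:240,190:450],None,fx=3,fy=3,interpolation=cv2.INTER_CUBIC))
```

```text
t 3.85 tcp sf [-0.0484 -0.1181] z 0.0067 shift [-15.4   0.7   2.7] twist 0.0 F [-0.  -0.8  0.8]
```

View pics/s2.png

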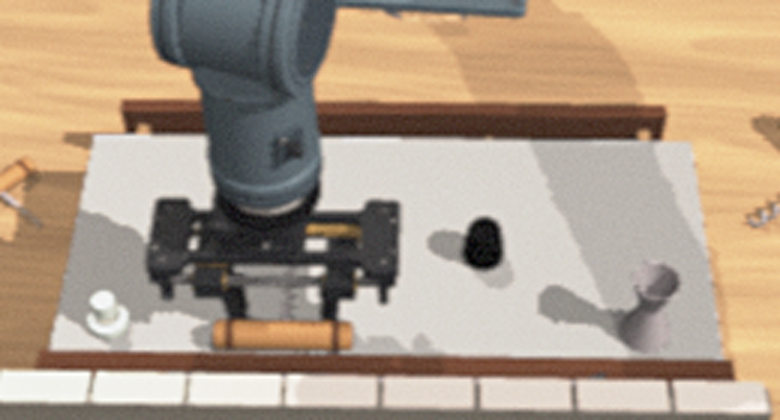

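The handle is parallel to the step with a small gap left. Creeping in.

Emit:
play_rows(commands="-3 0 1 0; -6 0 1 0; -8 0 1 0; -10 0 1 0; -12 0 1 0")

```text
time_s: 4.45
tcp_pos: [0.5954, -0.0767, 0.0957]
eef_rot: [0.11, -3.14, -0.0]
contact_force: [0.1, 0.3, -0.3]
opening: 0.681
finger_force: 0.2
```

Emit:
play_rows(commands="-1 0 0 0; -2 0 0 0; -2 0 0 0")

```text
time_s: 4.75
tcp_pos: [0.5959, -0.0767, 0.0956]
eef_rot: [0.11, -3.137, -0.001]
contact_force: [-5.6, -0.0, 2.9]
opening: 0.68
finger_force: 2.6
```

Run:
```python
from h import *
goto(-.033,-.1174,.004)
```

```text
t 4.75 tcp sf [-0.0364 -0.1182] z 0.0056 shift [-3.4  0.8  1.6] twist 0.0 F [-5.6 -0.   2.9]
```

Emit:
play_rows(commands="-1 0 0 0; -2 0 0 0; -2 0 0 0")

```text
time_s: 5.05
tcp_pos: [0.596, -0.0767, 0.0954]
eef_rot: [0.109, -3.133, -0.001]
contact_force: [-10.1, 0.1, 7.8]
opening: 0.683
finger_force: 5.2
```

Emit:
play_rows(commands="1 0 0 0; 3 0 0 0; 8 0 0 0; 18 0 0 0; 30 0 0 0")

```text
time_s: 5.55
tcp_pos: [0.5692, -0.0786, 0.0959]
eef_rot: [-0.111, 3.138, -0.0]
contact_force: [-0.1, 0.2, 0.5]
opening: 0.685
finger_force: 0.0
```

Emit:
play_rows(commands="20 0 0 0; 40 0 -10 0; 65 0 -40 0; 85 0 -80 0; 85 0 -120 0")

```text
time_s: 6.05
tcp_pos: [0.4809, -0.0851, 0.2163]
eef_rot: [0.108, -3.137, -0.001]
contact_force: [1.3, 0.7, -0.0]
opening: 0.682
finger_force: 0.0
```

Run:
```python
from h import *
goto(-.158,.0435,.13)
for cam,f in(("top",-.012),("scene",-.012)):
    im=env.camera(cam);cv2.imwrite(f"pics/{cam}3.png",im);hm,bm=things(im,cam)
    roi=np.zeros(im.shape[:2],np.uint8)
    cv2.fillConvexPoly(roi,proj(cam,[world(-.06 if cam=="top" else -.06,-.22,0),world(-.06,.0,0),world(.002,.0,.012),world(.002,-.22,.012)]).astype(np.int32),1)
    roi2=np.zeros_like(roi);cv2.fillConvexPoly(roi2,proj(cam,[world(-.16,.0,0),world(-.16,.1,0),world(-.06,.1,.03),world(-.06,.0,.03)]).astype(np.int32),1)
    for nm,m,z in(("handle",hm&(roi>0),.102),("black",bm&(roi2>0),.107)):
        for b,st,c in blobs(m,25):
            R=cv2.minAreaRect(np.argwhere(b)[:,::-1].astype(np.float32));P=ray(cam,cv2.boxPoints(R),z)
            print(cam,nm,st[4],sf(ray(cam,c,z)[0]).round(4),[sf(p).round(4).tolist() for p in P])
a=cv2.imread("pics/top3.png");cv2.imwrite("pics/t3.png",cv2.resize(a[125:265,215:415],None,fx=4,fy=4,interpolation=cv2.INTER_CUBIC))
```

```text
t 6.05 tcp sf [-0.1517 -0.1185] z 0.1263 shift [  6.5 162.   -3.5] twist -0.001 F [ 1.3  0.7 -0. ]
top handle 52 [-0.0097 -0.0936] [[0.0004, -0.0798], [-0.0024, -0.1097], [-0.0195, -0.1079], [-0.0167, -0.0781]]
top black 67 [-0.118   0.0437] [[-0.1034, 0.0557], [-0.1059, 0.0296], [-0.1323, 0.0319], [-0.1298, 0.0579]]
scene handle 418 [-0.0114 -0.1289] [[-0.0226, -0.2249], [-0.0259, -0.0648], [-0.0002, -0.0637], [0.003, -0.2215]]
scene handle 50 [-0.001  -0.0309] [[0.0025, -0.0565], [-0.0032, -0.0567], [-0.0043, -0.0001], [0.0013, -0.0001]]
scene black 145 [-0.1146  0.043 ] [[-0.1408, 0.0292], [-0.1414, 0.057], [-0.0936, 0.0558], [-0.093, 0.0287]]
```

View pics/t3.png

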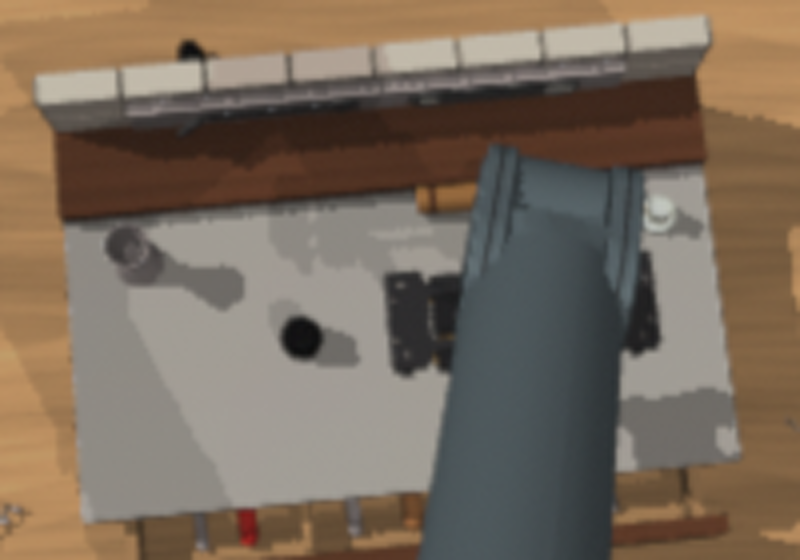

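The corkscrew's left end is visible against the step; the stopper stands at s=0.0435, x=-0.1165. Moving to it.

Emit:
play_rows(commands="2 40 0 0; 3 82 0 0; 3 124 0 0; 3 162 0 0; 3 162 0 0", jaw=24)

```text
time_s: 6.65
tcp_pos: [0.4693, 0.0825, 0.2151]
eef_rot: [0.123, -3.139, -0.004]
contact_force: [-0.3, 0.8, -0.4]
opening: 0.278
finger_force: 0.0
```

Emit:
play_rows(commands="0 0 40 0; 0 0 75 0; 0 0 100 0; 0 0 115 0; 0 0 120 0")

```text
time_s: 7.15
tcp_pos: [0.4688, 0.0757, 0.0939]
eef_rot: [0.109, -3.137, 0.002]
contact_force: [0.1, 0.1, -0.7]
opening: 0.274
finger_force: 0.0
```

Run:
```python
from h import *
goto(-.031,.0435,.003)
im=env.camera("scene");cv2.imwrite("pics/s4.png",cv2.resize(im[100:240,190:450],None,fx=3,fy=3,interpolation=cv2.INTER_CUBIC))
```

```text
t 7.15 tcp sf [-0.1525  0.0427] z 0.0039 shift [-121.5    0.9    0.5] twist -0.001 F [ 0.1  0.1 -0.7]
```

View pics/s4.png

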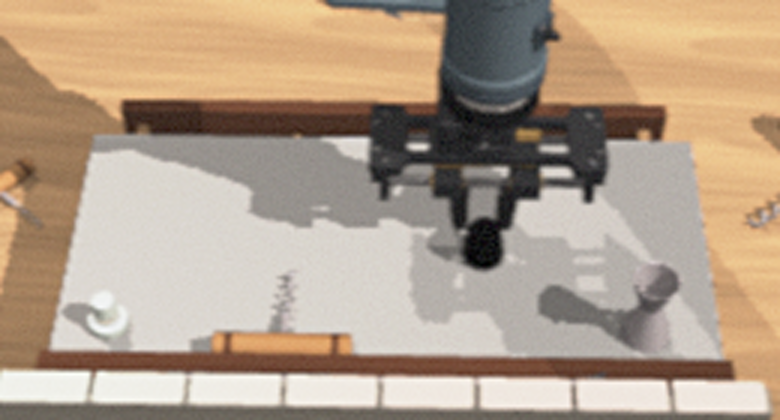

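The stopper is centred between the fingers, and the corkscrew lies against the step. Pushing the stopper back.

Emit:
play_rows(commands="-4 0 0 0; -9 0 0 0; -14 0 0 0; -20 0 0 0; -26 -1 0 0")

```text
time_s: 7.7
tcp_pos: [0.497, 0.078, 0.0961]
eef_rot: [-0.111, 3.139, 0.0]
contact_force: [0.3, 0.7, 0.4]
opening: 0.274
finger_force: 0.3
```

Emit:
play_rows(commands="-7 0 0 0; -14 -1 0 0; -21 -1 0 0; -28 -1 0 0; -35 -1 0 0")

```text
time_s: 8.2
tcp_pos: [0.5318, 0.0792, 0.0957]
eef_rot: [0.11, -3.14, 0.0]
contact_force: [-0.9, 0.1, 0.9]
opening: 0.27
finger_force: 0.3
```

Emit:
play_rows(commands="-7 0 0 0; -14 0 0 0; -21 -1 0 0; -27 -1 0 0; -32 -1 0 0")

```text
time_s: 8.7
tcp_pos: [0.5638, 0.0803, 0.0957]
eef_rot: [-0.11, 3.14, -0.0]
contact_force: [-0.4, -0.1, -0.1]
opening: 0.271
finger_force: 0.3
```

Run:
```python
from h import *
goto(-.0435,.0405,.003)
im=env.camera("scene");cv2.imwrite("pics/s5.png",cv2.resize(im[100:240,190:450],None,fx=3,fy=3,interpolation=cv2.INTER_CUBIC))
```

```text
t 8.7 tcp sf [-0.0575  0.0407] z 0.0057 shift [-14.   -0.2   2.7] twist 0.0 F [-0.4 -0.1 -0.1]
```

View pics/s5.png

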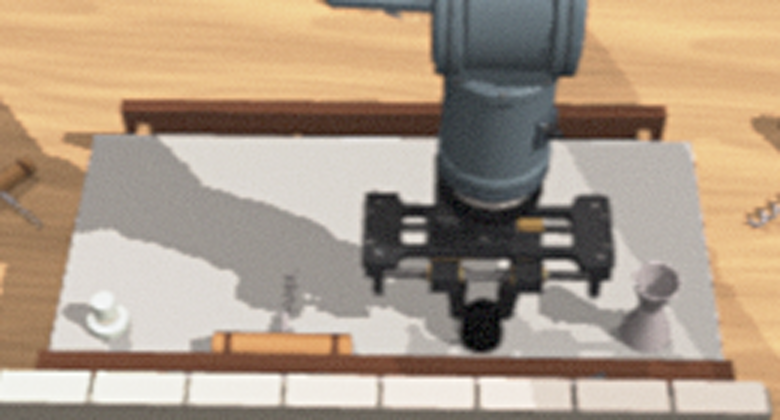

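The stopper is upright in the V and nearly at the step, and the gripper clears the jigger. Creeping in.

Emit:
play_rows(commands="-3 0 0 0; -6 0 0 0; -9 0 0 0; -11 0 0 0; -12 0 0 0")

```text
time_s: 9.25
tcp_pos: [0.5754, 0.0813, 0.0957]
eef_rot: [-0.11, 3.14, 0.0]
contact_force: [-0.3, -0.1, -0.0]
opening: 0.27
finger_force: 0.2
```

Emit:
play_rows(commands="-1 0 0 0; -2 0 0 0; -2 0 0 0")

```text
time_s: 9.55
tcp_pos: [0.5773, 0.0814, 0.0957]
eef_rot: [-0.11, 3.14, 0.0]
contact_force: [0.2, -0.3, 0.1]
opening: 0.273
finger_force: 0.1
```

Emit:
play_rows(commands="-1 0 0 0; -1 0 0 0; -2 0 0 0; -2 0 0 0")

```text
time_s: 9.95
tcp_pos: [0.5793, 0.0815, 0.0957]
eef_rot: [-0.11, 3.14, -0.0]
contact_force: [-0.4, 0.3, -0.5]
opening: 0.272
finger_force: 0.1
```

Emit:
play_rows(commands="-1 0 0 0; -1 0 0 0; -2 0 0 0; -2 0 0 0")

```text
time_s: 10.35
tcp_pos: [0.5802, 0.0816, 0.0955]
eef_rot: [0.11, -3.138, 0.0]
contact_force: [-4.7, -0.1, 1.6]
opening: 0.271
finger_force: 2.0
```

Contact with the step at about 5 N. Retreating gently, then up and aside for a final check.

Emit:
play_rows(commands="1 0 0 0; 3 0 0 0; 8 0 0 0; 18 0 0 0; 35 0 0 0")

```text
time_s: 10.85
tcp_pos: [0.5464, 0.0792, 0.0959]
eef_rot: [-0.11, 3.138, 0.0]
contact_force: [-0.0, 0.5, -0.0]
opening: 0.273
finger_force: 0.0
```

Emit:
play_rows(commands="30 0 0 0; 60 0 -20 0; 80 0 -60 0; 90 0 -105 0; 90 0 -150 0")

```text
time_s: 11.35
tcp_pos: [0.4539, 0.0725, 0.2469]
eef_rot: [0.11, -3.138, -0.0]
contact_force: [0.6, 0.1, -0.0]
opening: 0.273
finger_force: 0.0
```

Emit:
play_rows(commands="5 48 0 0; 10 96 0 0; 15 144 0 0; 20 192 0 0; 25 240 0 0")

```text
time_s: 11.85
tcp_pos: [0.4137, 0.3121, 0.246]
eef_rot: [-0.11, 3.139, 0.001]
contact_force: [1.3, 0.1, 0.0]
opening: 0.277
finger_force: 0.0
```

Emit:
play_rows(commands="0 45 0 0; 0 90 0 0; 0 130 0 0; 0 130 0 0; 0 130 0 0")

```text
time_s: 12.35
tcp_pos: [0.4048, 0.4404, 0.2453]
eef_rot: [0.113, -3.139, 0.001]
contact_force: [1.4, -0.1, 0.2]
opening: 0.271
finger_force: 0.0
```

Run:
```python
from h import *
F_=[]
for cam in("top","scene"):
    im=env.camera(cam);cv2.imwrite(f"pics/{cam}6.png",im);hm,bm=things(im,cam)
    roi=np.zeros(im.shape[:2],np.uint8);cv2.fillConvexPoly(roi,proj(cam,[world(-.06,-.185,0),world(-.06,-.03,0),world(-.001,-.03,.01),world(-.001,-.185,.01)]).astype(np.int32),1)
    r2=np.zeros_like(roi);cv2.fillConvexPoly(r2,proj(cam,[world(-.06,.0,0),world(-.06,.09,0),world(.0,.09,.034),world(.0,.0,.034)]).astype(np.int32),1)
    for nm,m,z in(("handle",hm&(roi>0),.102),("black",bm&(r2>0),.107)):
        for b,st,c in blobs(m,25): print(cam,nm,st[4],sf(ray(cam,c,z)[0]).round(4))
    cs=cv2.imread(f"pics/{cam}0.png")
    for nm,p in(("jig",(-.039,.172,.03)),("cork",(-.039,-.26,.015))):
        u,v=proj(cam,world(*p))[0].astype(int); print(cam,nm,"diff",np.abs(im[v-12:v+12,u-10:u+10].astype(int)-cs[v-12:v+12,u-10:u+10]).mean().round(1))
    F_.append(im[125:250,215:415] if cam=="top" else im[135:235,200:440])
a=cv2.resize(F_[0],(480,300),interpolation=cv2.INTER_CUBIC);b=cv2.resize(F_[1],(720,300),interpolation=cv2.INTER_CUBIC)
cv2.imwrite("pics/f.png",np.vstack([np.pad(a,((0,0),(0,240),(0,0))),b]))
```

```text
top handle 197 [-0.0106 -0.1163]
top black 77 [-0.0182  0.0411]
top jig diff 5.1
top cork diff 6.4
scene handle 452 [-0.0111 -0.1149]
scene black 98 [-0.0243  0.0405]
scene jig diff 4.6
scene cork diff 5.2
```

View pics/f.png

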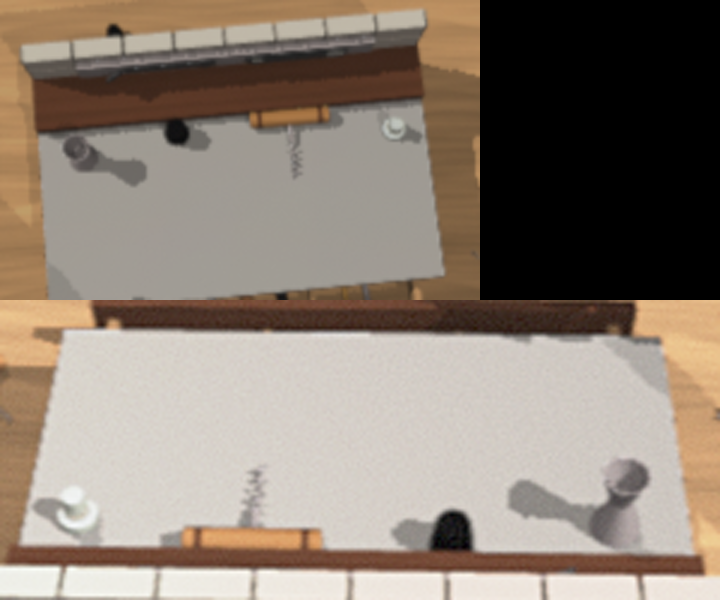

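Both things rest against the step: the handle lies flat along it and the stopper stands. The jigger and glass cork haven't moved.

```bash
python3 -c "
from plant import env
print(env.sign_off())"
```

```text
the job is handed in; nothing more can be done
None
```

I pushed the corkscrew and the stopper back against the step and handed the job in; the hand-in returned no verdict. In the last pictures the handle lay flat along the step, the stopper stood upright against it, and the jigger and glass cork hadn't moved.

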